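# Dock the ballasted sampler capsule

## Task

Two closed sampler capsules look the same, but one still has its steel ballast inside. Lift them one after the other to feel which is the heavier, press that one gently down into the white dock until it is fully home, firmly on the sprung contact plate at the bottom of the bore, and stand the lighter one in the steel tray. Keep both upright, do not force the dock, and leave the other things on the bench where they are.

Things in the scene. Friction and masses are not known exactly. Their poses are not given: they have to be found in the camera images.
- capsule_a_mid (a point): One of two identical closed sampler capsules, 112 mm tall, upright: grey round body 54 mm in diameter up to a shoulder at 74 mm, foot edge tapered by 5 mm; above the shoulder a black round grip knob 32 mm in diameter, up to 112 mm. Point on its axis, half-way up (56 mm over its foot); z is its axis, up. Weight unknown, 0.1 to 0.5 kg; one of the two, at random, is at least 0.14 kg heavier.
- capsule_b_mid (a point): The other of two identical closed sampler capsules, 112 mm tall, upright: grey round body 54 mm in diameter up to a shoulder at 74 mm, foot edge tapered by 5 mm; above the shoulder a black round grip knob 32 mm in diameter, up to 112 mm. Point on its axis, half-way up (56 mm over its foot); z is its axis, up. Weight unknown, 0.1 to 0.5 kg; one of the two, at random, is at least 0.14 kg heavier.
- capsule_a: The same capsule as capsule_a_mid; origin at the centre of its underside.
- capsule_b: The same capsule as capsule_b_mid; origin at the centre of its underside.
- dock: Fixed white dock block 96 x 96 x 60 mm on a thin aluminium foot plate; origin at the centre of its underside on the bench, z up. A round upright bore opens in its top: 58 mm in diameter, 4 mm chamfer. In the bore lies a sprung brass contact plate whose level is set anew each time: its top is 14 to 28 mm above the bench. The dock must not be loaded with more than 25 N.
- dock_mouth (a point): Centre of the bore at the dock's top face, 60 mm above the bench. Three sprung steel balls in the bore's wall, 19 mm below the mouth, grip the capsule: let go there it stays up. It must be pushed down past them (drag up to about 12 N on entry, then 5 to 9 N, its weight helping) on to the contact plate.
- contact (a joint): How far the brass contact plate in the dock is pressed down (m): 0 free, 0.003 at its hard stop. Its spring gives 1 N at first touch and 3 N per mm, 10 N at the stop. A capsule is fully home when it holds the plate pressed in by about 1 mm or more.
- tray: Fixed open steel parking tray, 110 x 110 mm, rim 14 mm high, walls and floor 4 mm thick; origin at the centre of its underside.
- tray_in (a point): Centre of the tray's inner floor, 4 mm above the bench; inside is 102 x 102 mm.
- dropper_mid (a point): Bystander: brown dropper bottle, 34 mm in diameter, 112 mm tall, standing between dock and tray; point half-way up.
- air_stone_mid (a point): Bystander: blue air stone 25 x 58 x 25 mm lying on the bench; point at its middle.
Mind the look-alikes: they are no part of the job. What is shaped like the capsule_b but purple is not meant. Leave any orange or turquoise look-alike of the capsule_a alone.

How it is judged:
By the outcome, as a careful person would: the job done as asked, in the order asked, and still so for the second after the job is handed in, with the robot touching nothing.
It also fails if it takes over 72 s, if anything falls off the work surface, if the arm or the gripper's body presses on something with over 40 N, if the wrist force passes 120 N, or if a joint passes its speed limit or range.

## Robot

A 6-joint arm with a two-finger parallel gripper is mounted at the origin on a cart in front of the work surface, level with it; the furniture and walls round the work are solid. World frame = base frame: x ahead of the robot, y to its left, z up, the work surface at z = 0. Lengths are in m, angles in degrees, forces in N, time in s.
With the tool pointing down it reaches from about 0.225 to 0.875 m from the base axis. Payload 3.4 kg.
Tool frame: the origin (TCP) lies midway between the tips of the shut fingers; the grasp point (between the pads) lies 19 mm behind it; z points along the fingers, y is the line along which they close (so a half turn about z gives the same grasp; the last joint's range is limited). The gripper opens to 85 mm and grips with 20 to 120 N. Pads are 22 mm wide; open, the fingers measure 114 mm over their backs; the gripper's body (76 mm by 85 mm) begins 54 mm behind the grasp point. The pads swing forward as they close: fully open they stand 13 mm farther back than shut.
Start: joints at [67.609, 15.808, 86.224, -0, 77.962, -6.933], TCP at [0.153, 0.554, 0.231] pointing down, gripper open.
Joint ranges: [-165.64, 165.64], [-43.16, 119.46], [12.63, 154.43], [-67.54, 247.53], [6.08, 155.33], [-154.97, 154.97]. Speed limits (degrees/s): [147.25, 147.25, 180, 180, 180, 180].

## Interface

Orientations are given as a 3x3 rotation matrix whose columns are the frame's x, y, z axes.
In Python, from rig import arm, capture, boxes_of, regions_of gives the robot as it stands. Calls block until the motion is done:
- arm.move_pose(position, orientation): joint-space move of the TCP to a pose.
- arm.movel(position, max_speed=0.15, rot=None): straight line of the TCP; rot=None keeps the orientation; max_speed is the mean speed in m/s.
- arm.set_joints(angles): joint-space move.
- arm.gripper_to(opening, grasp_force=None): opening from 0.0 (shut) to 1.0 (fully open); grasp_force is the grip in N (None keeps the last); returns when the fingers have stopped.
- arm.dwell(seconds).
- arm.ik(position, orientation): joint angles nearest the present ones, or None.
- arm.state(): the state.
- capture(name): name is "scene" or "side" or "wrist"; returns a dict with "img" (384x512x3 uint8, blue, green, red), "fov_y" (degrees; the focal length in pixels is half the picture's height over the tangent of half this angle, whatever the lens; pixels are square), "cx", "cy" (the principal point, pixels), "origin" and "attitude" of the camera in the world. Camera axes: x right, y down, z forward; pixel columns grow to the right and rows downward; lengths in m; the calibration is good to about 2 mm. A picture is of the moment at which its call begins. There is no depth.
A pose or a line that the arm cannot do raises arm.Unreachable and nothing moves.
- arm.sign_off(): hands the job in; it is judged then, once.
Trained networks look in a picture, given as the dict that the camera call returned (one of the last four; its "shot" number tells which), for a name from the list of things; names that differ only in an ending like _2 or _b are one class to them, and where a whole thing is asked for, a point or a joint stands for the part that bears it (a point fixed in the world has none). Each returns a list of dicts, best first, with "score" (0 to 1); they miss things now and then, are a little off and sometimes report something else, mostly with a low value. They report only what shows in the picture. A call takes as long as a camera call. They do not tell look-alikes from the thing itself.
- boxes_of(label, picture): "centre" ([x, y, z] in m, in world coordinates, good to about 4 mm: the middle of the surface that is visible of it).
- regions_of(label, picture): "mask" (384x512 bool, what is visible of it).
The state is a dict: "clock": time; "joint_positions": joint angles; "dq": joint speeds; "tau": joint torques, N m; "tool_pos": TCP position; "ee_rot": TCP orientation; "ft_force": force on the tool from outside, world axes, zero at the start; "moment": the same for the moment, N m; "grip_width": opening from 0.0 (shut) to 1.0 (fully open); "finger_force": force on a finger pad.
Only numpy, scipy, OpenCV 4.12 (cv2) and the standard library are available. Lean on these libraries where they do the work, as an engineer would, in place of code of your own. Each camera call takes 0.05 s, during which the arm holds its last target. There are 200 camera calls.

## Working session

There is one attempt and no reset: what is moved stays moved. The work goes in short steps, each a Python script; the robot and the scene stay as the last script left them, time stands still between calls to the robot, and variables do not carry over. Pictures are saved under pics/ and viewed, at most 10 in all, crops included, and the job is handed in when it is done.

```bash
ls; mkdir -p pics
python3 - <<'E'
from rig import arm,capture,boxes_of,regions_of
import cv2,numpy as np
ims=[]
for n in ["scene","side"]:
    p=capture(n); ims.append(p["img"]); print(n,p["fov_y"],p["cx"],p["cy"],np.round(p["origin"],3).tolist(),np.round(p["attitude"],3).tolist())
    for l in ["capsule_a","dock","tray","dropper_mid","air_stone_mid"]:
        for b in boxes_of(l,p)[:5]: print(l,np.round(b["centre"],3),round(b["score"],2))
        for r in regions_of(l,p)[:5]:
            ys,xs=np.where(r["mask"]); print("  reg",l,round(r["score"],2),xs.min(),xs.max(),ys.min(),ys.max(), p["img"][r["mask"]].mean(0).round())
cv2.imwrite("pics/a.png",ims[0]);cv2.imwrite("pics/b.png",ims[1])
print(arm.state())
E
```

```text
pics
scene 56.95320628709067 256.8550610057211 197.297250277546 [-0.091, 0.458, 0.473] [[-0.588, -0.379, 0.714], [-0.809, 0.268, -0.523], [0.007, -0.886, -0.464]]
capsule_a [ 0.466 -0.084  0.06 ] 0.93
capsule_a [0.331 0.214 0.064] 0.81
capsule_a [ 0.354 -0.112  0.058] 0.81
capsule_a [0.446 0.014 0.062] 0.79
capsule_a [0.423 0.283 0.063] 0.72
  reg capsule_a 0.98 289 311 176 221 [82. 89. 91.]
  reg capsule_a 0.96 201 225 212 264 [80. 86. 88.]
  reg capsule_a 0.92 153 184 232 291 [87. 38. 77.]
  reg capsule_a 0.76 264 287 190 238 [ 44.  86. 161.]
  reg capsule_a 0.74 328 354 190 239 [ 93. 103.  38.]
dock [ 0.622 -0.153  0.048] 0.84
  reg dock 0.68 266 310 163 198 [195. 213. 221.]
tray [ 0.468 -0.083  0.06 ] 0.71
tray [0.619 0.128 0.007] 0.58
  reg tray 0.71 176 232 203 236 [204. 211. 209.]
dropper_mid [0.635 0.011 0.045] 0.56
  reg dropper_mid 0.56 226 238 168 205 [ 80.  98. 117.]
  reg air_stone_mid 0.72 242 259 208 221 [147. 122.  93.]
side 56.527359294944176 254.53903062144315 197.28059079300957 [0.239, -0.57, 0.605] [[0.899, -0.283, 0.335], [-0.438, -0.544, 0.716], [-0.02, -0.79, -
[... 941 characters left out ...]
20175e-03,
        7.79625268e+01, -6.93289373e+00]), 'dq': array([ 0.04446919,  0.01231829, -0.05516533, -0.09828358, -0.01127682,
        0.05952302]), 'tau': array([-4.06265247e-05, -4.16683924e+01, -2.46106499e+01, -2.04580319e-04,
        1.47223955e-04,  1.04671028e-05]), 'tool_pos': array([0.1532783 , 0.55422279, 0.23133989]), 'ee_rot': array([[-9.63828083e-01,  2.66524711e-01,  6.08850537e-05],
       [ 2.66524716e-01,  9.63828079e-01,  9.40484757e-05],
       [-3.36164815e-05,  1.06873934e-04, -9.99999994e-01]]), 'ft_force': array([-0.38347165, -0.25498027, -0.09502514]), 'moment': array([ 0.01454682,  0.03457537, -0.05806727]), 'finger_force': 0.0, 'grip_width': 1.0001212247585094}
```

View images.

View pics/a.png

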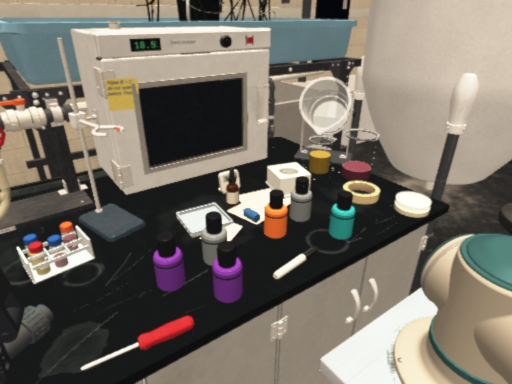

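View pics/b.png

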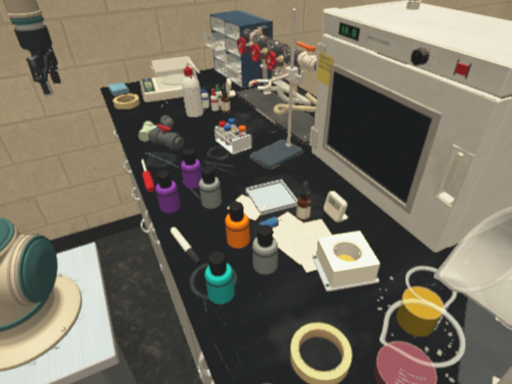

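```bash
cat > h.py <<'E'
import numpy as np,cv2
from scipy.optimize import minimize
def f(p): return p["img"].shape[0]/2/np.tan(np.radians(p["fov_y"]/2))
def proj(p,X):
    c=(np.atleast_2d(X)-p["origin"])@np.array(p["attitude"])
    return c[:,:2]/c[:,2:]*f(p)+[p["cx"],p["cy"]]
def ray(p,u,v,z):
    d=np.array(p["attitude"])@[(u-p["cx"])/f(p),(v-p["cy"])/f(p),1]
    o=np.array(p["origin"]); return o+d*(z-o[2])/d[2]
t=np.linspace(0,2*np.pi,40,endpoint=False)
def circ(x,y,r,z): return np.c_[x+r*np.cos(t),y+r*np.sin(t),z+0*t]
def capsule(q): x,y=q[:2]; return [np.r_[circ(x,y,.022,0),circ(x,y,.027,.005),circ(x,y,.027,.074)],np.r_[circ(x,y,.016,.074),circ(x,y,.016,.112)]]
def bottle(q): x,y=q[:2]; return [np.r_[circ(x,y,.017,0),circ(x,y,.017,.07)]]
def box(q,s,h):
    c,n=np.cos(q[2]),np.sin(q[2]); P=np.array([[a,b] for a in(-s/2,s/2) for b in(-s/2,s/2)])@[[c,n],[-n,c]]+q[:2]
    return [np.r_[np.c_[P,np.zeros(4)],np.c_[P,np.full(4,h)]]]
def sil(p,parts,S=4):
    m=np.zeros((384*S,512*S),np.uint8)
    for X in parts: cv2.fillConvexPoly(m,cv2.convexHull(((proj(p,X)+.5)*S).astype(np.int32)),1)
    return m.astype(bool)
def fit(model,q0,views,S=4):
    big=[(p,cv2.resize(m.astype(np.uint8),None,fx=S,fy=S,interpolation=cv2.INTER_NEAREST)>0) for p,m in views]
    def cost(q): return sum(1-(sil(p,model(q),S)&m).sum()/(sil(p,model(q),S)|m).sum() for p,m in big)/len(big)
    q0=np.array(q0,float); sx=np.vstack([q0]+[q0+d for d in np.diag([.02,.02,.3][:len(q0)])])
    r=minimize(cost,q0,method="Nelder-Mead",options=dict(initial_simplex=sx,xatol=2e-4,fatol=1e-4,maxiter=150)); return r.x,r.fun
E
cat > m.py <<'E'
from rig import arm,capture,boxes_of,regions_of
from h import *
P={n:capture(n) for n in("scene","side")}
def grey(p):
    out=[]
    for r in regions_of("capsule_a",p):
        c=p["img"][r["mask"]].mean(0)
        if c.max()-c.min()<20 and r["score"]>.5: out.append(r["mask"])
    return out
G={n:grey(p) for n,p in P.items()}
for x,y in [(.48,.16),(.48,-.07)]:
    v=[]
    for n,p in P.items():
        c=proj(p,[x,y,.056])[0]
        ms=sorted(G[n],key=lambda m:np.hypot(*(np.argwhere(m).mean(0)[::-1]-c))); v.append((p,ms[0]))
    print("cap",*fit(capsule,(x,y),v),[fit(capsule,(x,y),[k])[0] for k in v])
s=P["side"];sc=P["scene"]
print("tray",*fit(lambda q:box(q,.110,.014),(.62,.12,.1),[(s,regions_of("tray",s)[0]["mask"])]))
print("dock",*fit(lambda q:box(q,.096,.06),(.64,-.2,.1),[(s,regions_of("dock",s)[0]["mask"])]))
v=[(p,regions_of("dropper_mid",p)[0]["mask"]) for p in(s,sc)]
print("drop",*fit(bottle,(.64,0),v))
print("bore side",ray(s,348,253,.06),"scene",ray(sc,289,172,.06))
print("oven",ray(sc,122,194,0),ray(sc,270,150,0),"rod",ray(sc,112,222,0),ray(s,278,152,0))
R=np.array([[0,1,0],[1,0,0],[0,0,-1]],float)
for q in ([.45,.05,.36],):
  for Rr in (R,R@np.diag([-1,-1,1])): print(arm.ik(q,Rr))
w=capture("wrist");print(w["origin"],w["attitude"],w["fov_y"])
E
python3 m.py
```

```text
cap [0.4536416  0.16841395] 0.17579410867854284 [array([0.45644482, 0.16717598]), array([0.45343067, 0.16778766])]
cap [ 0.48116439 -0.09640177] 0.06700602424715402 [array([ 0.48343683, -0.098615  ]), array([ 0.48055132, -0.09741469])]
tray [ 0.60666529  0.11212705 -0.09335457] 0.08806000822030413
dock [ 0.62823681 -0.18200748 -0.26375675] 0.09387891162131756
drop [0.64184593 0.00587191] 0.22496002808318544
bore side [ 0.62548852 -0.19006061  0.06      ] scene [ 0.61893329 -0.17756828  0.06      ]
oven [0.88000385 0.23336061 0.        ] [ 0.92598275 -0.34827713  0.        ] rod [0.73910953 0.30251621 0.        ] [0.74500265 0.32061277 0.        ]
[-2.47680335e+00  2.18811563e+00  8.52532116e+01 -2.54444375e-14
  9.25586728e+01 -2.47680335e+00]
None
[0.0783433  0.57556779 0.37431781] [[ 2.67044363e-01  9.17936943e-01  2.93392358e-01]
 [ 9.63683843e-01 -2.54642685e-01 -8.04397586e-02]
 [ 8.71591648e-04  3.04218459e-01 -9.52601894e-01]] 64.60277428672828
```

```bash
cat > v.py <<'E'
from rig import arm,capture,boxes_of,regions_of
from h import *
def Rz(a): a=np.radians(a); x=np.array([np.cos(a),np.sin(a),0]); z=np.array([0,0,-1.]); return np.c_[x,np.cross(z,x),z]
if __name__=="__main__":
    import pickle
    L=[("A",.454,.168,.27,150,capsule),("T",.59,.11,.25,150,0),("D1",.61,-.18,.25,180,0),("D2",.62,-.17,.25,100,0),("B",.482,-.097,.27,150,capsule)]
    out={}
    for n,x,y,z,a,mod in L:
        arm.move_pose([x,y,z],Rz(a)); arm.dwell(.3); p=capture("wrist"); out[n]=p
        cv2.imwrite(f"pics/w{n}.png",p["img"]); print(n,arm.state()["clock"])
        if mod:
            for r in regions_of("capsule_a",p):
                c=p["img"][r["mask"]].mean(0)
                if r["score"]>.4 and c.max()-c.min()<20: print(r["score"],r["mask"].sum(),*fit(mod,(x,y),[(p,r["mask"])]))
        else:
            l="tray" if n=="T" else "dock"
            for r in regions_of(l,p)[:2]:
                print(l,r["score"],r["mask"].sum(),*fit(lambda q:box(q,*((.11,.014) if n=="T" else (.096,.06))),((.607,.112,-.1) if n=="T" else (.628,-.185,-.2)),[(p,r["mask"])],S=2))
                out[n+"m"]=r["mask"]
    pickle.dump(out,open("v.pkl","wb"))
    cv2.imwrite("pics/all.png",cv2.resize(np.vstack([np.hstack([out["A"]["img"],out["B"]["img"]]),np.hstack([out["D1"]["img"],out["D2"]["img"]])]),(800,600)))
    cv2.imwrite("pics/T.png",out["T"]["img"])
    print(arm.state()["ft_force"])
E
python3 v.py
```

```text
A 3.6833
0.96 2003 [0.45332068 0.168333  ] 0.026609310185896407
0.69 2478 [0.454 0.168] 1.0
T 4.7333
tray 0.87 6834 [ 0.60786527  0.11162439 -0.08625011] 0.06421232876712324
D1 6.25
dock 0.66 7139 [ 0.6260807  -0.18212659 -0.27247888] 0.18475155279503108
D2 7.925
B 9.1417
0.71 1917 [ 0.48138781 -0.09702788] 0.04885396608485004
0.66 3886 [ 0.482 -0.097] 1.0
[-0.46656385  0.12712856  0.15230172]
```

View pics/all.png

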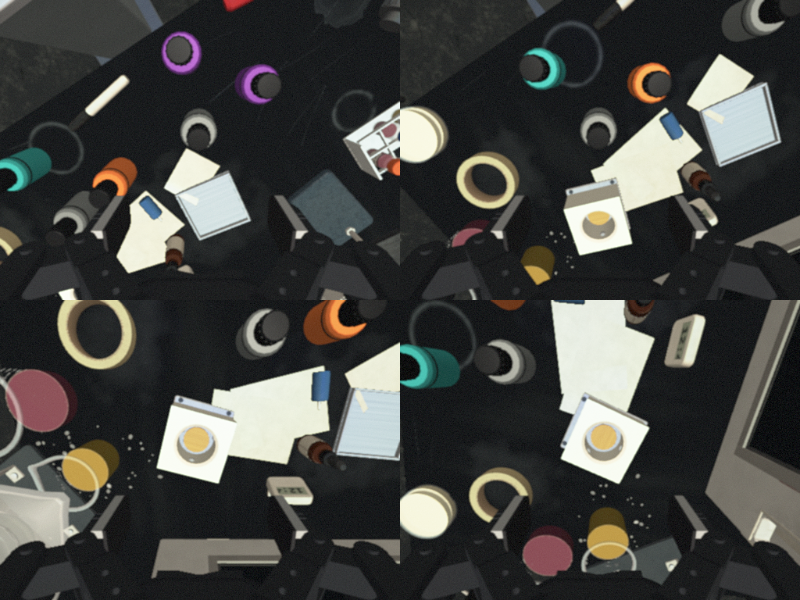

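```bash
cat > d.py <<'E'
import pickle
from h import *
o=pickle.load(open("v.pkl","rb"))
tiles=[]
for n,u,v in [("D1",250,182),("D2",260,175),("B",256,284)]:
    p=o[n]; g=p["img"].min(2)
    rect=lambda pts:np.array([ray(p,a,b,.06)[:2] for a,b in pts])
    for th in (205,225,240):
        m=(g>th).astype(np.uint8)
        k,lab,st,c=cv2.connectedComponentsWithStats(m)
        win=[i for i in range(1,k) if st[i,4]>500 and abs(st[i,0]+st[i,2]/2-u)<30 and abs(st[i,1]+st[i,3]/2-v)<30]
        if not win: print(n,th,"none");continue
        mm=(lab==win[0]).astype(np.uint8)
        cs,h=cv2.findContours(mm,cv2.RETR_CCOMP,cv2.CHAIN_APPROX_NONE)
        for ci,hh in zip(cs,h[0]):
            if len(ci)<30: continue
            X=rect(ci[:,0].astype(float))*1000
            if hh[3]<0: print(n,th,"outer",cv2.minAreaRect(X.astype(np.float32)))
            else: print(n,th,"hole",cv2.fitEllipse(X.astype(np.float32)))
    tiles.append(cv2.resize(p["img"][v-60:v+60,u-65:u+65],None,fx=3,fy=3,interpolation=cv2.INTER_CUBIC)[:, :266*3//2*1])
cv2.imwrite("pics/dock.png",cv2.resize(np.hstack(tiles),(800,246)))
E
python3 d.py
```

```text
D1 205 none
D1 225 none
D1 240 outer ((629.6072998046875, -182.70350646972656), (94.7707290649414, 94.62174987792969), 74.90446472167969)
D1 240 hole ((629.8585815429688, -182.7764892578125), (67.4556655883789, 67.63761138916016), 146.13494873046875)
D2 205 outer ((626.574462890625, -181.70321655273438), (95.98902893066406, 102.27159881591797), 74.82929229736328)
D2 205 hole ((628.6746215820312, -181.46241760253906), (59.05332946777344, 61.48617935180664), 63.077510833740234)
D2 225 outer ((629.0971069335938, -182.53564453125), (95.50020599365234, 96.10017395019531), 74.87000274658203)
D2 225 hole ((628.8699951171875, -181.50465393066406), (62.778656005859375, 65.92318725585938), 122.4520492553711)
D2 240 outer ((629.3381958007812, -182.47824096679688), (94.44535064697266, 94.53821563720703), 74.87042236328125)
D2 240 hole ((629.7608032226562, -183.00827026367188), (68.27064514160156, 68.56184387207031), 136.86660766601562)
B 205 outer ((629.6950073242188, -182.79757690429688), (95.86894989013672, 95.88114929199219), 74.86782836914062)
B 205 hole ((627.5601196289062, -181.33990478515625), (59.482540130615234, 60.18159866333008), 142.0814208984375)
B 225 outer ((629.6113891601562, -183.0282745361328), (95.53206634521484, 95.16263580322266), 74.73207092285156)
B 225 hole ((627.900634765625, -181.1576690673828), (60.903114318847656, 64.75716400146484), 137.4142608642578)
B 240 outer ((629.7421875, -182.88214111328125), (93.96495056152344, 93.9607162475586), 74.71074676513672)
B 240 hole ((629.8187866210938, -182.9227752685547), (68.49606323242188, 68.6739730834961), 154.19985961914062)
```

View pics/dock.png

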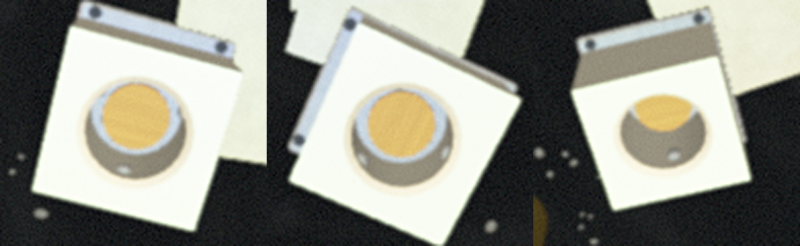

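```bash
cat > w.py <<'E'
from v import *
A=150; R=Rz(A); POS={"A":(.4533,.1683),"B":(.4814,-.0970)}; GZ=.074
def ft(n=10):
    s=[]
    for _ in range(n): arm.dwell(.03); s.append(arm.state()["ft_force"])
    return np.mean(s,0)
def grasp(x,y,gz=GZ):
    arm.gripper_to(.7); arm.move_pose([x,y,.16],R); arm.movel([x,y,gz],.12); arm.gripper_to(0,60)
    s=arm.state(); print("grip",s["grip_width"]*85,s["finger_force"],np.round(s["ft_force"],2))
E
cat > s1.py <<'E'
from w import *
x,y=POS["B"]; arm.gripper_to(.7); arm.move_pose([x,y,.16],R); arm.dwell(.4); b=ft()
grasp(x,y); arm.movel([x,y,.12],.08); arm.dwell(.4); print("B",ft()-b, arm.state()["clock"])
arm.movel([x,y,GZ+.001],.06); print("down",ft(3)-b); arm.gripper_to(.7); arm.movel([x,y,.17],.15)
x,y=POS["A"]; arm.move_pose([x,y,.17],R); arm.dwell(.4); b=ft()
grasp(x,y); arm.movel([x,y,.12],.08); arm.dwell(.4); print("A",ft()-b, arm.state()["clock"])
p=capture("wrist"); cv2.imwrite("pics/heldA.png",p["img"])
E
python3 s1.py
```

```text
grip 30.225114166815402 59.26160902250558 [-1.   -0.15  5.31]
B [ 0.37450922  0.02937279 -1.28962485] 13.9833
down [-2.63750872 -0.18857965  3.72459941]
grip 30.442170122146532 59.40522381104529 [-1.13 -1.94  6.56]
A [ 0.38834669 -0.1980587  -4.42996546] 21.0917
```

View pics/heldA.png

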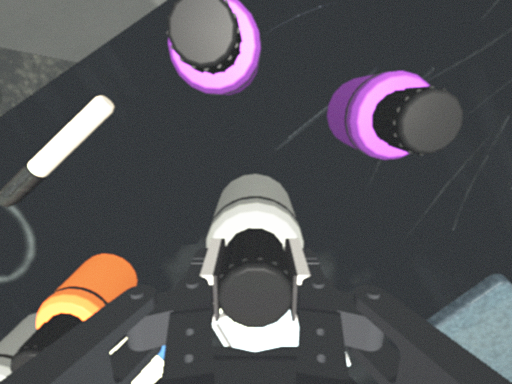

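```bash
cat > s2.py <<'E'
from w import *
D=np.array([.6297,-.1828])
x,y=POS["A"]; arm.movel([x,y,.225],.15); arm.move_pose([*D,.225],R); arm.movel([*D,GZ+.066],.12); arm.dwell(.4)
b=ft(8); print("t",arm.state()["clock"],"b",b)
off=np.zeros(2); foot=.064; log=[]
while foot>.0115:
    arm.movel([*(D+off),GZ+foot],.03); arm.dwell(.04)
    F=ft(2)-b; s=arm.state(); log.append((foot,F[2]))
    print(f"{foot*1e3:.0f} real {1e3*(s['tool_pos'][2]-GZ):.1f} F {np.round(F,1)} off {np.round(off*1e3,1)}")
    if np.hypot(*F[:2])>2.5: off+=np.clip(F[:2]*1e-4,-5e-4,5e-4)
    off=np.clip(off,-.004,.004)
    if F[2]>16 or (foot<.028 and F[2]>14): break
    foot-=.002 if foot>.047 else .001
print("t",arm.state()["clock"],arm.state()["grip_width"]*85)
E
python3 s2.py
```

```text
t 24.975 b [ 0.13220442  0.0508058  -4.48167689]
64 real 63.9 F [ 0.3 -0.4 -0.7] off [0. 0.]
62 real 62.0 F [-0.1  0.4  0.2] off [0. 0.]
60 real 59.9 F [-0.3  0.1  0.4] off [0. 0.]
58 real 58.0 F [ 0.2 -0.1  0.8] off [0. 0.]
56 real 55.9 F [ 0.7 -0.5  0. ] off [0. 0.]
54 real 54.0 F [0.1 0.2 0.3] off [0. 0.]
52 real 52.0 F [-0.  -0.1 -0.1] off [0. 0.]
50 real 50.0 F [-0.4  0.1  0.4] off [0. 0.]
48 real 48.0 F [ 0.1 -0.1  0.9] off [0. 0.]
46 real 46.0 F [-0.1  0.5  0.8] off [0. 0.]
45 real 45.2 F [-1.   0.3  3.7] off [0. 0.]
44 real 44.3 F [-1.4  0.4  5.4] off [0. 0.]
43 real 42.8 F [-0.7 -0.1  4.2] off [0. 0.]
42 real 41.8 F [-0.6 -0.1  2.9] off [0. 0.]
41 real 40.8 F [-0.3 -0.6  2.6] off [0. 0.]
40 real 39.9 F [0.1 0.1 2.9] off [0. 0.]
39 real 38.9 F [ 0.5 -0.1  3.1] off [0. 0.]
38 real 37.9 F [0.5 1.3 3.4] off [0. 0.]
37 real 37.0 F [-0.2  0.6  5. ] off [0. 0.]
36 real 35.9 F [0.8 0.2 4.1] off [0. 0.]
35 real 34.8 F [ 0.9 -0.4  3.8] off [0. 0.]
34 real 33.8 F [ 0.3 -0.2  2.9] off [0. 0.]
33 real 32.8 F [0.  0.4 2.3] off [0. 0.]
32 real 31.9 F [-0.1  0.6  2.6] off [0. 0.]
31 real 30.9 F [0.3 0.3 1.4] off [0. 0.]
30 real 29.9 F [-0.   0.9  3.8] off [0. 0.]
29 real 28.9 F [0.7 1.1 3.4] off [0. 0.]
28 real 27.9 F [-0.6  1.   3.7] off [0. 0.]
27 real 26.9 F [0.5 0.6 3.1] off [0. 0.]
26 real 25.9 F [0.3 0.7 3.8] off [0. 0.]
25 real 25.0 F [-0.5  0.5  4.8] off [0. 0.]
24 real 24.2 F [-0.1  1.   7.2] off [0. 0.]
23 real 23.4 F [-1.6  0.4  9.7] off [0. 0.]
22 real 22.5 F [-1.3  0.4 10.7] off [0. 0.]
21 real 22.1 F [-1.5  1.6 13.2] off [0. 0.]
20 real 22.0 F [-3.2  1.5 16.9] off [0. 0.]
t 37.875 30.381011122853362
```

```bash
cat > s3.py <<'E'
from w import *
print("hold",ft(3)); arm.gripper_to(.7); print("rel",ft(3),arm.state()["clock"])
s=arm.state()["tool_pos"]; arm.movel([s[0],s[1],.23],.15)
x,y=POS["B"]; arm.move_pose([x,y,.23],R); p=capture("wrist"); cv2.imwrite("pics/afterA.png",p["img"])
import pickle; pickle.dump(p,open("afterA.pkl","wb"))
for r in regions_of("capsule_a",p):
    c=p["img"][r["mask"]].mean(0)
    if r["score"]>.4 and c.max()-c.min()<20: print(r["score"],r["mask"].sum(),*fit(capsule,(x,y),[(p,r["mask"])]))
# knob top of docked capsule for various foot heights
for z in (.020,.022,.025,.03): print(z,proj(p,[.6297,-.1828,z+.112])[0],proj(p,[.6297,-.1828,z+.074])[0])
print(arm.state()["clock"])
E
python3 s3.py
```

```text
hold [-3.24824448  1.58120159 12.09317221]
rel [0.14659991 0.60261104 0.16384372] 38.4667
0.97 2518 [ 0.47993347 -0.09675205] 0.03679549501853008
0.64 2414 [ 0.4814 -0.097 ] 1.0
0.02 [253.73872937 356.50495559] [253.8073771  329.01178915]
0.022 [253.73466299 358.1335276 ] [253.80412862 330.31279473]
0.025 [253.72846684 360.61506426] [253.79918703 332.29188323]
0.03 [253.71787409 364.85742051] [253.79076214 335.6660197 ]
40.3417
```

View pics/afterA.png

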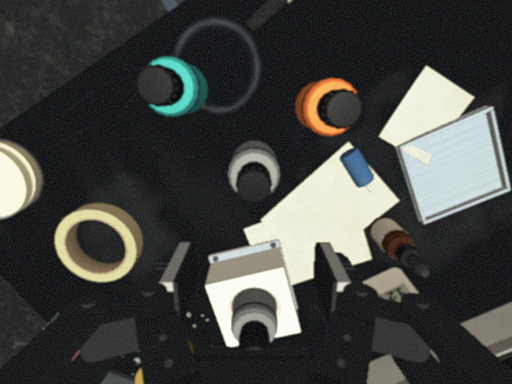

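```bash
cat > s4.py <<'E'
from w import *
x,y=.4805,-.097; grasp(x,y); arm.movel([x,y,.225],.15); b=ft(5); print(b)
T=[.6079,.1116]; arm.move_pose([*T,.225],R); arm.movel([*T,GZ+.012],.12)
for z in np.arange(.009,.002,-.001):
    arm.movel([*T,GZ+z],.03); F=ft(2)-b; print(round(z*1e3),np.round(F,1))
    if F[2]>1.5: break
arm.gripper_to(.65); arm.movel([*T,.225],.15); arm.move_pose([.45,.12,.27],R)
print(arm.state()["clock"],arm.state()["ft_force"])
s=capture("side");w=capture("wrist"); sc=capture("scene")
cv2.imwrite("pics/fin.png",np.hstack([cv2.resize(s["img"][130:300,180:400],(440,340)),cv2.resize(w["img"],(360,270)).copy() if 0 else cv2.resize(w["img"],(360,340))]))
def cap(q): return [X+[0,0,q[2]] for X in capsule(q)]
def knob(q): return [X+[0,0,q[2]] for X in capsule(q)[1:]]
for p in (s,sc):
    for z in (.022,.025): print("knob top",z,proj(p,[.6297,-.1828,z+.112])[0])
    for r in regions_of("capsule_a",p):
        c=p["img"][r["mask"]].mean(0); ys,xs=np.where(r["mask"])
        if r["score"]>.3 and c.max()-c.min()<20: print(r["score"],xs.min(),xs.max(),ys.min(),ys.max())
    for z in (.019,.022,.025,.028): print(z,"pred knob top row",proj(p,circ(.6297,-.1828,.016,z+.112))[:,1].min())
E
python3 s4.py
```

```text
grip 30.63174424697569 59.21800562180579 [-0.29 -1.24  6.34]
[-0.04802331  0.27464369 -1.32290055]
9 [-0.8  0.1 -0.1]
8 [ 0.3 -0.3 -0.2]
7 [ 0.3 -0.3 -0. ]
6 [ 0.8 -0.4 -0.9]
5 [ 0.1 -0.1  0.8]
4 [-1.1 -0.3  6.6]
49.875 [ 1.31333827 -0.68735842 -0.00790934]
knob top 0.022 [352.73257584 223.46862191]
knob top 0.025 [352.96090447 222.31872023]
0.84 335 362 220 261
0.68 261 281 160 202
0.019 pred knob top row 219.2007657777413
0.022 pred knob top row 218.0632884302491
0.025 pred knob top row 216.9199003775703
0.028 pred knob top row 215.77055542875058
knob top 0.022 [289.21656253 146.44502267]
knob top 0.025 [289.26908578 145.43981028]
0.98 279 297 145 174
0.64 191 214 177 224
0.019 pred knob top row 145.5672416377417
0.022 pred knob top row 144.57614610999877
0.025 pred knob top row 143.58234403490906
0.028 pred knob top row 142.58582431049345
```

View pics/fin.png

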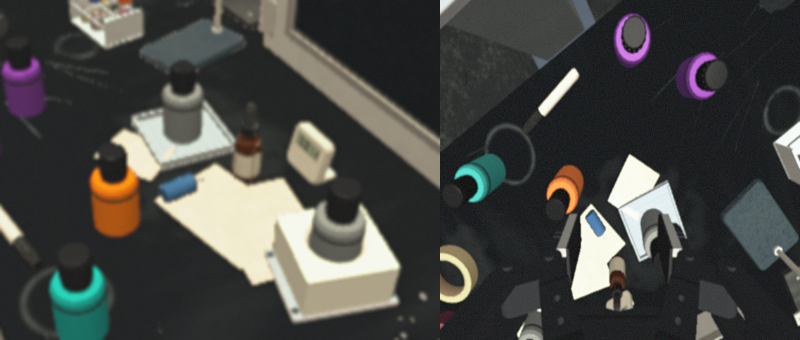

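```bash
python3 -c "
from rig import arm
arm.dwell(.3); print(arm.sign_off())"
```

```text
the job is handed in; nothing more can be done
None
```

Capsule A was the heavier (about 0.45 kg against 0.13 kg). It is pressed home on the dock's contact plate, with the dock loaded to at most about 17 N in the force readings. Capsule B stands upright in the tray, and the job was handed in at about 50 s.

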